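# Clear the chopping board

### The arm

A 7-joint arm with a two-finger parallel gripper is mounted at the origin on a cart in front of the work surface, level with it; the furniture and walls round the work are solid. World frame = base frame: x ahead of the robot, y to its left, z up, the work surface at z = 0. Lengths are in m, angles in rad, forces in N, time in s.
With the tool pointing down it reaches from about 0.4 to 0.9 m from the base axis. Payload 5.5 kg.
Tool frame: the origin (TCP) lies at the very end of the fingers, on their centre line; the grasp point (between the pads) lies pinch_z behind it (pinch_z is the distance from the TCP to the grasp point, in m); z points along the fingers, y is the line along which they close (so a half turn about z gives the same grasp; the last joint's range is limited). The gripper opens to 92 mm and grips with 3 to 60 N. Pads are 19 mm wide; open, the fingers measure 130 mm over their backs; the gripper's body (75 mm by 190 mm) begins 47 mm behind the grasp point.
Start: joints at [1.457, 0.501, -0.427, 1.55, 0.221, 1.138, -0.21], TCP at [0.239, -0.604, 0.227] pointing down, gripper open.
Joint ranges: [-2.88, 2.88], [-0.31, 2.03], [-1.54, 1.56], [0.2, 2.42], [-1.41, 4.55], [0.19, 2.02], [-2.57, 2.57]. Speed limits (rad/s): [2.57, 2.57, 3.14, 3.14, 3.14, 3.14, 3.14].

### API

Orientations are given as a 3x3 rotation matrix whose columns are the frame's x, y, z axes.
In Python, from bench import get_obs, read_camera, get_calibration, close_job, pinch_z gives the robot as it stands. The module is installed in compiled form; this text tells all that it offers.
- The arm moves only by the tool arm_command, never from a script. Its argument "deltas" is a list of rows, each a list of 3 entries, a list of its own where there are three numbers: the shift along the world's x, y, z in cm, then the turn, a rotation vector about the world's x, y, z in rad, then the closure, from 0 (fully open) to 1 (shut). In form: [[[tx, ty, tz], [rx, ry, rz], gripper], ...]. A call has 1 to 20 rows; each row shifts and turns the commanded pose from where the row before left it; what a row does not reach is not made up. A row lasts 1/10 s, in which the tool goes at most 50 mm and 8.59 degrees, less where a joint would pass 70% of its speed; a pose out of reach is approached as far as the arm can. A call with a gripper value outside its range is refused whole. The fingers move at their own pace and stop on an object; "grip_force" is the grip in N (left out, the last holds). Time passes only in rows, so rows that do not move let the fingers close. It gives the time, the measured TCP pose, the force, the opening and the grip force at its end, in the units of the state.
- get_obs(): the state, without advancing time (a new reading comes with each control period).
- read_camera(name): name is "scene" or "side" or "wrist"; returns the picture (420x560x3 uint8, blue, green, red); there is no depth.
- get_calibration(name): a dict with "camera_matrix" (3x3 intrinsics, pixels), "R" (3x3) and "t" (3): a world point X has camera coordinates R X + t. Camera axes: x right, y down, z forward; pixel columns grow to the right and rows downward; lengths in m; the calibration is good to about 2 mm. The wrist camera is an equidistant fisheye: a pixel r from the principal point sees the ray r / f radians off the axis. A picture is of the moment at which its call begins: read the wrist's pose just before it. get_calibration takes no time and is no camera call; for the wrist camera it gives the pose at the moment of the call.
- close_job(): hands the job in; it is judged then, once.
The state is a dict: "clock": time; "joints": joint angles; "dq": joint speeds; "tau": joint torques, N m; "tool_pos": TCP position; "tcp_rot": TCP orientation; "contact_force": force on the tool from outside, world axes, zero at the start; "torque": the same for the moment, N m; "gripper_width": opening from 0.0 (shut) to 1.0 (fully open); "gripper_force": force on a finger pad.
Only numpy, scipy, OpenCV 4.12 (cv2) and the standard library are available. Lean on these libraries where they do the work, as an engineer would, in place of code of your own. Each camera call takes 0.05 s, during which the arm holds its last target. There are 200 camera calls.

### The job

Clear the chopping board so that the carrot can be cut: stand the slim spice jar from the board in the small round wooden stand and the wide jar of nuts in the large round wooden stand, put the egg gently into the white bowl (do not drop it in), and lay the peeler flat and lengthwise in the long wooden tray. The carrot stays where it lies on the board, and the other spice jar, which stands on the worktop at the far left and not on the board, is left alone.

Things in the scene. Friction and masses are not known exactly. Their poses are not given: they have to be found in the camera images.
- spice_a: Slim round spice jar with a dark cap, standing on the white chopping board (14 mm thick). 41 mm diameter, 105 mm tall, 0.11 kg. Origin: centre of its underside, z up.
- sesame_jar: Wide round clear jar of nuts with a red lid, standing on the chopping board. 64 mm widest diameter (lid 58 mm), 90 mm tall, 0.27 kg. Origin: centre of its underside, z up.
- egg: Brown hen's egg lying on the chopping board, 54 mm long (along its x axis), 42 mm thick, 58 g. Origin: at the start the lowest point under its middle, 21 mm below its centre; it turns with the egg if that rolls.
- peeler: Yellow-handled peeler lying on the board, 170 mm long along its x axis, 80 g. Handle 17 mm high, nearly parallel-sided (23-25 mm wide) from x = -75 to -16 mm, then tapering; thin blade from x = +20 to +85 mm, 14 mm wide. Balance and best grip at about x = -38 mm. Origin: middle of its length, at its underside; z up (lies about 0.07 rad off).
- small_stand: Small round wooden stand with a raised rim, fixed: 76 mm outside, recess 60 mm across, floor 6 mm above the worktop, rim top 16 mm. Place of the slim spice jar. Origin: centre of its underside, on the worktop.
- large_stand: Large round wooden stand with a raised rim, fixed: 100 mm outside, recess 84 mm across, floor 6 mm above the worktop, rim top 16 mm. Place of the wide nut jar. Origin: centre of its underside, on the worktop.
- white_bowl: White stoneware bowl, fixed: 120 mm across the rim, 57 mm high, open inside, about 105 mm clear at the mouth, narrowing to 55 mm at the inner floor 8 mm above the worktop. Place of the egg. Origin: centre of its underside, on the worktop.
- long_tray: Long shallow wooden tray, fixed: 215 x 100 x 14 mm outside, 207 x 92 mm inside, floor 4 mm above the worktop. Its long side is its x axis. Place of the peeler, either way round. Origin: centre of its underside, on the worktop.
- carrot: Carrot (181 mm long along its y axis, 33 mm wide, 27 mm high) lying across the middle of the chopping board; to be left there. Origin: middle, at its underside.
- spice_c: Another slim spice jar of the same size (41 x 105 mm), standing on the worktop at the robot's left, not on the board; to be left alone. Origin: centre of its underside.

How it is judged:
At the end, for the whole second after the job is handed in: Spice jar upright in the small stand (14 mm), nut jar upright in the large one (15 mm), both on the floor; egg in the bowl (45 mm); peeler flat in the tray (25 mm along, 36 mm across, 0.4 rad); all at rest; carrot within 30 mm, other spice jar within 20 mm of their starts (horizontal distance between spice_a and small_stand below 0.014 m and z of spice_a in the frame of small_stand below 0.011 m and angle between each of spice_a, sesame_jar's own z axis and vertical below 0.08 rad and linear speed of each of spice_a, sesame_jar, peeler below 0.02 m/s and horizontal distance between sesame_jar and large_stand below 0.015 m and z of sesame_jar in the frame of large_stand below 0.011 m and horizontal distance between egg and white_bowl below 0.045 m and height (world z) of egg below 0.06 m and linear speed of egg below 0.03 m/s and x of peeler in the frame of long_tray between -0.025 and 0.025 m and y of peeler in the frame of long_tray between -0.036 and 0.036 m and z of peeler in the frame of long_tray below 0.01 m and angle between peeler's own z axis and vertical below 0.14 rad and angle between the x axis of peeler and the x axis of long_tray, either way round below 0.4 rad and distance of carrot from where it was at the start of the episode below 0.03 m and distance of spice_c from where it was at the start of the episode below 0.02 m); the robot touches nothing.
It fails at once if the egg is dropped: it falls freely faster than 0.9 m/s (about 4 cm) (linear speed of egg above 0.9 m/s and contact force between egg and the fingers below 0.02 N).
It fails at once if the carrot is moved more than 30 mm (distance of carrot from where it was at the start of the episode above 0.03 m).
It fails at once if the spice jar off the board is moved more than 20 mm (distance of spice_c from where it was at the start of the episode above 0.02 m).
It also fails if it takes over 138 s, if anything falls off the work surface, if the arm or the gripper's body presses on something with over 40 N, if the wrist force passes 120 N, or if a joint passes its speed limit or range.

## Working session

There is one attempt and no reset: what is moved stays moved. The work goes in short steps, Python scripts to look and compute and a tool call to move; the robot and the scene stay as the last step left them, time stands still between calls to the robot, and variables do not carry over. Pictures are saved under pics/ and viewed, at most 14 in all, crops included, and the job is handed in when it is done.

Besides the shell and the picture viewer there is one more tool, called after "Emit:" by a JSON object that holds its "fn" and its "kwargs". arm_command: Moves the arm, as the interface text tells. Its arguments: {"type":"object","properties":{"deltas":{"type":"array","items":{"type":"array"}},"grip_force":{"type":"number"}},"required":["deltas"]}

```bash
mkdir -p pics
cat > h.py <<'E'
import numpy as np, cv2
from bench import *
E
python3 - <<'E'
from h import *
for n in ("scene","side","wrist"):
    c=get_calibration(n); im=read_camera(n); np.save(f'pics/{n}0.npy',im)
    cv2.imwrite(f'pics/{n}0.png',cv2.resize(im,(784,588),interpolation=cv2.INTER_CUBIC))
    print(n,c)
o=get_obs();print(o,pinch_z)
E
```

```text
scene {'camera_matrix': array([[447.93445278,   0.        , 273.29574766],
       [  0.        , 447.93445278, 211.27346274],
       [  0.        ,   0.        ,   1.        ]]), 'R': array([[-0.61560238, -0.7880468 , -0.00399403],
       [-0.46871181,  0.3702108 , -0.80203067],
       [ 0.63351634, -0.49185994, -0.59726949]]), 't': array([0.34135401, 0.2594947 , 1.03371535])}
side {'camera_matrix': array([[403.02042419,   0.        , 278.22503775],
       [  0.        , 403.02042419, 212.91731935],
       [  0.        ,   0.        ,   1.        ]]), 'R': array([[ 0.99979715, -0.01132769,  0.01665384],
       [ 0.0109106 , -0.39042673, -0.92056935],
       [ 0.01693003,  0.92056431, -0.39022393]]), 't': array([-0.53597686,  0.0258501 ,  1.08340183])}
wrist {'camera_matrix': array([[325.1922621 ,   0.        , 279.32130067],
       [  0.        , 325.1922621 , 211.31950191],
       [  0.        ,   0.        ,   1.        ]]), 'R': array([[ 0.36757345, -0.92999303, -0.00165157],
       [-0.89904932, -0.35579634,  0.25518479],
       [-0.2379077 , -0.09231431, -0.96689089]]), 't': arr
[... 174 characters left out ...]
]), 'dq': array([ 0.00143558, -0.00013147, -0.00088514, -0.0049103 , -0.00074076,
        0.00114105, -0.00048746]), 'tau': array([-6.60179343e-03, -5.67108572e+01, -5.82502663e+00, -2.79458410e+01,
       -6.86554564e-02,  2.65239232e-02,  1.08176230e-04]), 'tool_pos': array([ 0.23895153, -0.60388593,  0.22590852]), 'tcp_rot': array([[ 9.29833010e-01,  3.67981466e-01, -4.63095782e-04],
       [ 3.67981740e-01, -9.29831848e-01,  1.47421361e-03],
       [ 1.11882078e-04, -1.54118327e-03, -9.99998806e-01]]), 'contact_force': array([-0.45823921, -0.53805069,  0.45935726]), 'torque': array([-0.02658864, -0.00861208, -0.01463215]), 'gripper_force': 0.0, 'gripper_width': 1.0002878118375578} 0.0188
```

View pics/scene0.png

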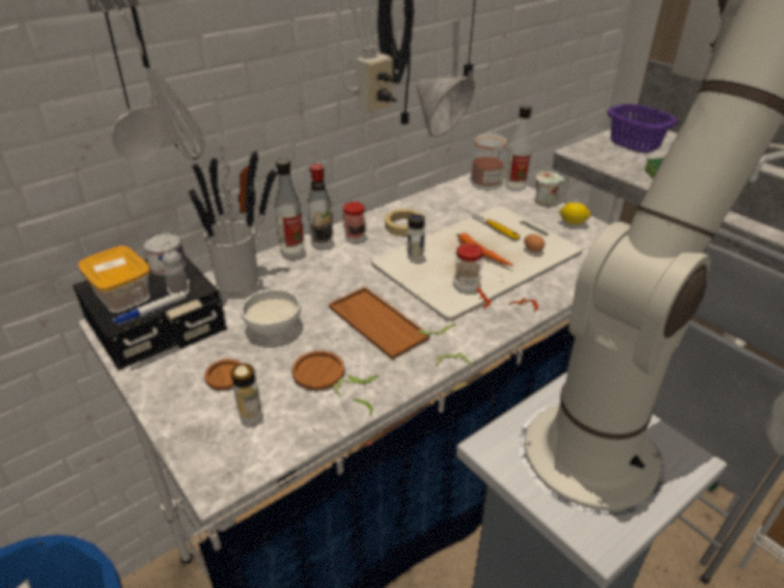

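View pics/side0.png

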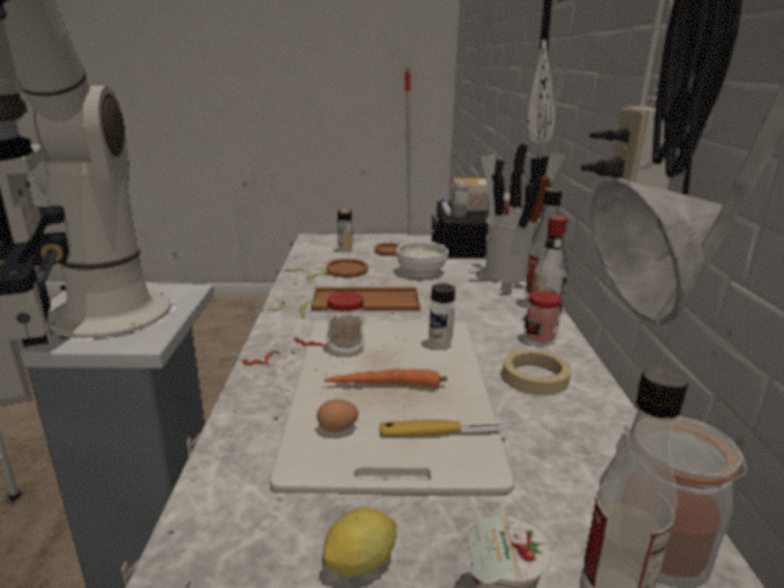

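The scene view shows the board with the slim jar (416,238), nut jar (468,268), egg (534,243), peeler (505,228). The targets are the bowl (272,312), tray (378,322), stands (226,374) and (318,370), with spice_c at (247,395). The side view shows the same things. I'll enlarge both.

Run:
```python
import numpy as np,cv2
def crop(n,x0,y0,w,h,s,out):
    im=np.load(f'pics/{n}0.npy')[y0:y0+h,x0:x0+w]
    im=cv2.resize(im,None,fx=s,fy=s,interpolation=cv2.INTER_CUBIC)
    im=cv2.convertScaleAbs(im,alpha=1.3,beta=15)
    for k in range(0,w,10):
        cv2.line(im,(k*s,0),(k*s,6 if k%20 else 12),(0,0,0),1)
        if k%20==0: cv2.putText(im,str(x0+k),(k*s,22),0,.35,(0,0,255),1)
    for k in range(0,h,10):
        cv2.line(im,(0,k*s),(6 if k%20 else 12,k*s),(0,0,0),1)
        if k%20==0: cv2.putText(im,str(y0+k),(12,k*s+4),0,.35,(0,0,255),1)
    cv2.imwrite(f'pics/{out}.png',im)
crop('scene',260,140,160,90,5,'c1')
crop('scene',140,200,170,105,4,'c2')
crop('side',195,190,165,150,4,'c3')
crop('side',215,140,115,85,6,'c4')
```

```text
(no output)
```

View pics/c1.png

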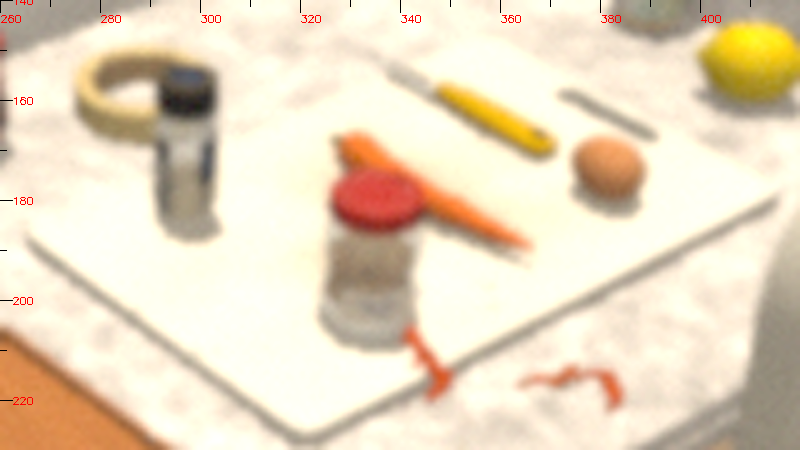

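View pics/c2.png

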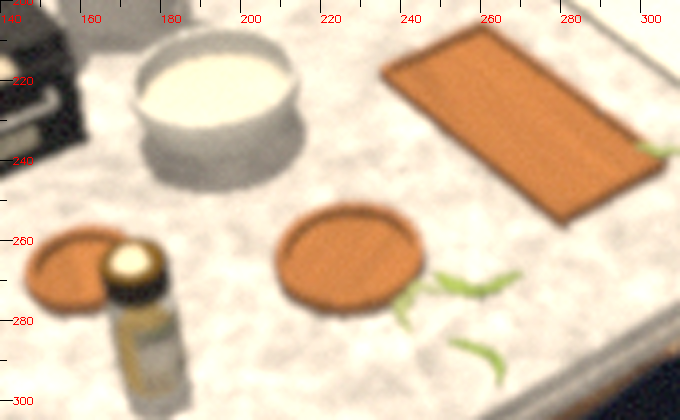

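View pics/c3.png

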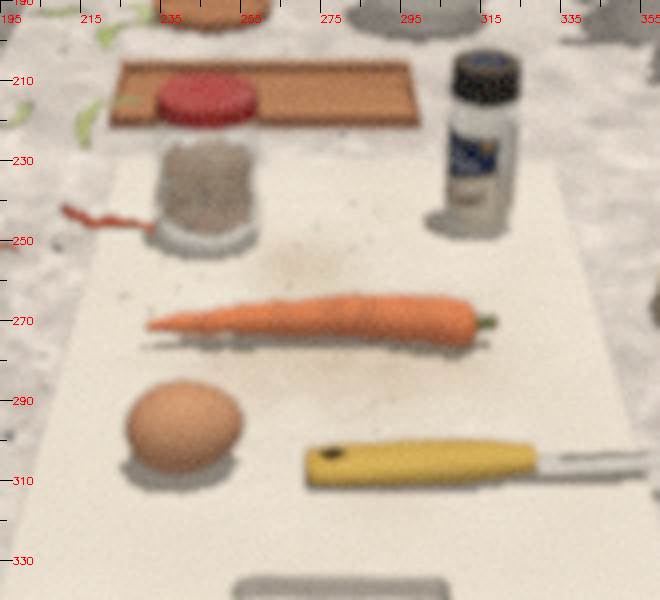

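View pics/c4.png

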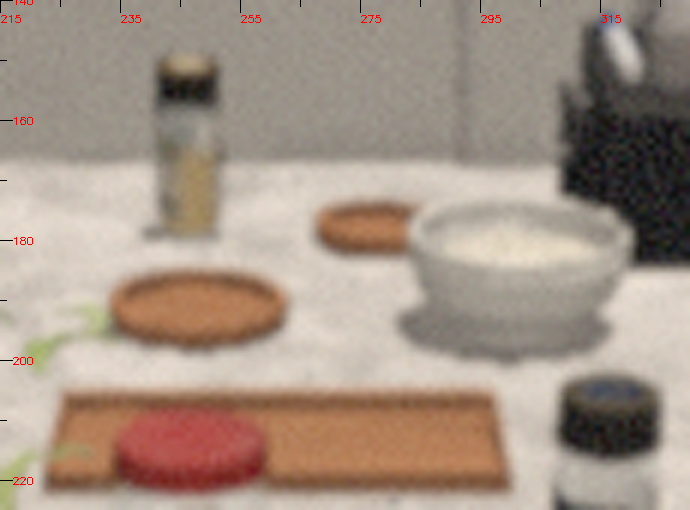

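The crops show every thing and place clearly. The small stand is partly hidden in both views, so its centre comes from its visible left edge. I'll triangulate from the two views now.

```bash
cat >> h.py <<'E'
def P(n):
    c=get_calibration(n); return c['camera_matrix']@np.c_[c['R'],c['t']]
def tri(a,b):
    X=cv2.triangulatePoints(P('scene'),P('side'),np.array(a,float).reshape(2,1),np.array(b,float).reshape(2,1)).ravel(); return X[:3]/X[3]
def atz(n,uv,z):
    M=P(n); H=np.c_[M[:,0],M[:,1],M[:,2]*z+M[:,3]]; p=np.linalg.solve(H,[*uv,1]); return p[:2]/p[2]
E
python3 - <<'E'
from h import *
np.set_printoptions(precision=4,suppress=True)
D=dict(spiceA_top=((297.6,154.8),(316.8,207),.119),lid=((335.6,178),(247,213),.104),egg=((381.8,173.6),(241.2,296.8),.035),
pe_end=((370,169),(271.5,305.5),.023),pe_neck=((347.4,158.4),(328.8,304),.024),bowl=((194.2,220.5),(301.8,179.7),.057),
large=((227.5,263.7),(248,190.7),.016),small=((160,266.5),(278,177.3),.016),spiceC=((172.5,265),(246.3,150.7),.105),
t1=((235.5,217.5),(215+495/6,140+395/6),.014),t2=((261,206),(300,140+490/6),.014),t3=((306,241.5),(215+46/6,140+490/6),.014),t4=((280.8,255),(215+63/6,140+395/6),.014))
for k,(a,b,z) in D.items(): print(k,tri(a,b),z,atz('scene',a,z),atz('side',b,z))
E
```

```text
spiceA_top [ 0.6204 -0.1515  0.1152] 0.119 [ 0.617  -0.1476] [ 0.6181 -0.1634]
lid [ 0.462  -0.1651  0.1027] 0.104 [ 0.4595 -0.1634] [ 0.4629 -0.1665]
egg [ 0.4627 -0.3868  0.033 ] 0.035 [ 0.4584 -0.3837] [ 0.4649 -0.3876]
pe_end [ 0.5185 -0.3941  0.0209] 0.023 [ 0.5153 -0.391 ] [ 0.5192 -0.3962]
pe_neck [ 0.6212 -0.3879  0.0195] 0.024 [ 0.6134 -0.381 ] [ 0.6221 -0.3919]
bowl [0.6122 0.2419 0.0469] 0.057 [0.5968 0.248 ] [0.612  0.2174]
large [0.4393 0.2448 0.0074] 0.016 [0.4301 0.2494] [0.4416 0.223 ]
small [0.5393 0.3904 0.0077] 0.016 [0.5301 0.3934] [0.5392 0.3656]
spiceC [0.4265 0.3986 0.1018] 0.105 [0.423  0.3998] [0.4274 0.3862]
t1 [0.5933 0.1151 0.0079] 0.014 [0.5845 0.1196] [0.5936 0.103 ]
t2 [0.5964 0.0159 0.0026] 0.014 [0.5841 0.025 ] [ 0.594  -0.0102]
t3 [ 0.3839  0.0158 -0.0002] 0.014 [0.3716 0.0272] [ 0.3881 -0.0155]
t4 [0.3799 0.112  0.0066] 0.014 [0.3717 0.1172] [0.3834 0.0967]
```

Points agree with the given sizes (the tray comes out 213 x 98 mm along x). All objects suit closing along y. I'll go above spice_a with the tool yaw squared up.

Emit:
{"fn": "arm_command", "kwargs": {"deltas": [[[1.8,2.2,0.1],[0,0,-0.019],0],[[1.8,2.2,0.1],[0,0,-0.019],0],[[1.8,2.2,0.1],[0,0,-0.019],0],[[1.8,2.2,0.1],[0,0,-0.019],0],[[1.8,2.2,0.1],[0,0,-0.019],0],[[1.8,2.2,0.1],[0,0,-0.019],0],[[1.8,2.2,0.1],[0,0,-0.019],0],[[1.8,2.2,0.1],[0,0,-0.019],0],[[1.8,2.2,0.1],[0,0,-0.019],0],[[1.8,2.2,0.1],[0,0,-0.019],0],[[1.8,2.2,0.1],[0,0,-0.019],0],[[1.8,2.2,0.1],[0,0,-0.019],0],[[1.8,2.2,0.1],[0,0,-0.019],0],[[1.8,2.2,0.1],[0,0,-0.019],0],[[1.8,2.2,0.1],[0,0,-0.019],0],[[1.8,2.2,0.1],[0,0,-0.019],0],[[1.8,2.2,0.1],[0,0,-0.019],0],[[1.8,2.2,0.1],[0,0,-0.019],0],[[1.8,2.2,0.1],[0,0,-0.019],0],[[1.8,2.2,0.1],[0,0,-0.019],0]]}}

```text
clock: 2.15
tool_pos: [0.5996, -0.1635, 0.2464]
tcp_rot: [[1.0, -0.004, -0.001], [-0.004, -1.0, 0.0], [-0.001, -0.0, -1.0]]
contact_force: [0.2, 0.4, -0.1]
gripper_width: 0.997
gripper_force: 0.0
```

```bash
cat >> h.py <<'E'
def wsave(tag):
    c=get_calibration('wrist'); im=read_camera('wrist'); np.savez(f'pics/{tag}.npz',im=im,**c)
    big=cv2.convertScaleAbs(cv2.resize(im,(784,588),interpolation=cv2.INTER_CUBIC),alpha=1.2,beta=10); cv2.imwrite(f'pics/{tag}.png',big)
def wray(tag,X,Y): # pixel in 1.4x enlarged view -> centre, world ray
    c=np.load(f'pics/{tag}.npz'); K=c['camera_matrix']
    d=(np.array([X,Y])+.5)/1.4-.5-K[:2,2]; r=np.hypot(*d); th=r/K[0,0]
    v=np.array([*(d/r*np.sin(th)),np.cos(th)]); return -c['R'].T@c['t'], c['R'].T@v
def wz(tag,X,Y,z):
    C,v=wray(tag,X,Y); return (C+v*(z-C[2])/v[2])[:2]
def wtri(*obs): # rays from several wrist views
    A=np.zeros((3,3)); b=np.zeros(3)
    for o in obs:
        C,v=wray(*o); M=np.eye(3)-np.outer(v,v); A+=M; b+=M@C
    return np.linalg.solve(A,b)
E
python3 - <<'E'
from h import *
wsave('w1')
E
```

```text
(no output)
```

View pics/w1.png

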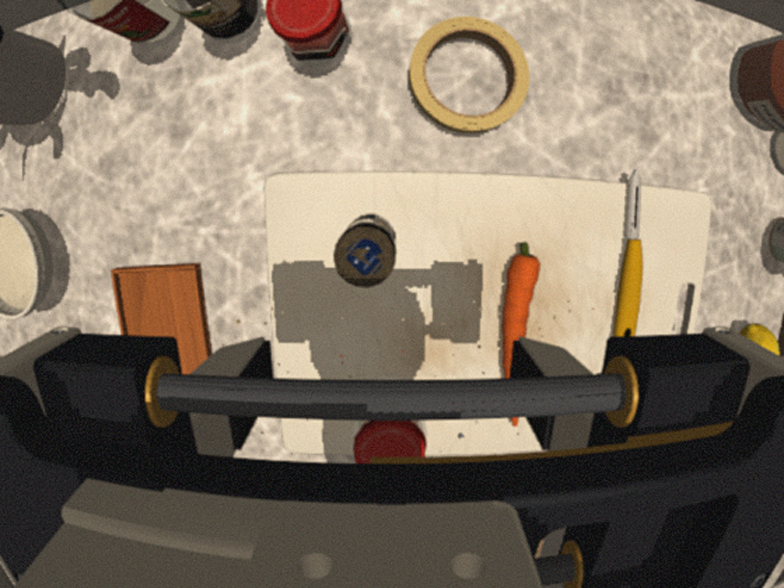

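The wrist view shows spice_a's cap centre at (365,253), the nut lid at (390,443, partly hidden), and the peeler with its tip at (634,172) and yellow neck at (635,240).

Run:
```python
from h import *
print(wz('w1',365,253,.119),wz('w1',634,172,.02),wz('w1',635,240,.025),wz('w1',628,335,.025),wz('w1',390,443,.104),wz('w1',140,267,.014))
# two-view: wrist ray + scene ray
def cam_ray(n,uv):
    c=get_calibration(n); v=c['R'].T@np.linalg.solve(c['camera_matrix'],[*uv,1]); return -c['R'].T@c['t'], v/np.linalg.norm(v)
def mix(*rays):
    A=np.zeros((3,3)); b=np.zeros(3)
    for C,v in rays:
        M=np.eye(3)-np.outer(v,v); A+=M; b+=M@C
    return np.linalg.solve(A,b)
print(mix(wray('w1',365,253),cam_ray('scene',(297.2,154.4)),cam_ray('side',(316.4,206.6))))
```

```text
[ 0.62225755 -0.14640722] [ 0.68466878 -0.38647651] [ 0.62174576 -0.38889147] [ 0.52869353 -0.39363127] [ 0.47206801 -0.16142079] [0.59644128 0.08139158]
[ 0.62056492 -0.14810695  0.11600773]
```

Emit:
{"fn": "arm_command", "kwargs": {"deltas": [[[1.1,0.8,0],[0,0,0],0],[[1.0,0.8,0],[0,0,0],0],[[0,0,-2],[0,0,0],0],[[0,0,-3],[0,0,0],0],[[0,0,-3],[0,0,0],0],[[0,0,-3],[0,0,0],0],[[0,0,-3],[0,0,0],0],[[0,0,-2],[0,0,0],0],[[0,0,-1],[0,0,0],0],[[0,0,-1],[0,0,0],0],[[0,0,0],[0,0,0],0],[[0,0,0],[0,0,0],1],[[0,0,0],[0,0,0],1],[[0,0,0],[0,0,0],1],[[0,0,0],[0,0,0],1],[[0,0,0],[0,0,0],1],[[0,0,0],[0,0,0],1],[[0,0,0],[0,0,0],1],[[0,0,0],[0,0,0],1]], "grip_force": 20}}

```text
clock: 4.1
tool_pos: [0.6203, -0.1483, 0.0668]
tcp_rot: [[1.0, -0.003, 0.0], [-0.003, -1.0, -0.0], [0.0, 0.0, -1.0]]
contact_force: [-0.4, 0.4, 0.3]
gripper_width: 0.437
gripper_force: 20.0
```

Emit:
{"fn": "arm_command", "kwargs": {"deltas": [[[0,0,1],[0,0,0],1],[[0,0,3],[0,0,0],1],[[0,0,4],[0,0,0],1],[[0,0,4],[0,0,0],1],[[0,0,4],[0,0,0],1],[[0,0,2],[0,0,0],1],[[-1,2.5,0],[0,0,0],1],[[-1,2.5,0],[0,0,0],1],[[-1,2.5,0],[0,0,0],1],[[-1,2.5,0],[0,0,0],1],[[-1,2.5,0],[0,0,0],1],[[-1,2.5,0],[0,0,0],1],[[-1,2.5,0],[0,0,0],1],[[-1,2.5,0],[0,0,0],1],[[-1,2.5,0],[0,0,0],1],[[-1,2.5,0],[0,0,0],1],[[-1,2.5,0],[0,0,0],1],[[-1,2.5,0],[0,0,0],1],[[-1,2.5,0],[0,0,0],1],[[-1,2.5,0],[0,0,0],1]]}}

```text
clock: 6.1
tool_pos: [0.4796, 0.2025, 0.2474]
tcp_rot: [[1.0, -0.003, 0.001], [-0.003, -1.0, -0.0], [0.001, 0.0, -1.0]]
contact_force: [1.1, -0.0, -1.5]
gripper_width: 0.44
gripper_force: 20.0
```

Run:
```python
from h import *
wsave('w2'); print(get_obs()['joints'])
```

```text
[ 0.15508328  0.28772606 -0.72892261  1.84393046  0.212191    1.08803585
 -2.22020149]
```

View pics/w2.png

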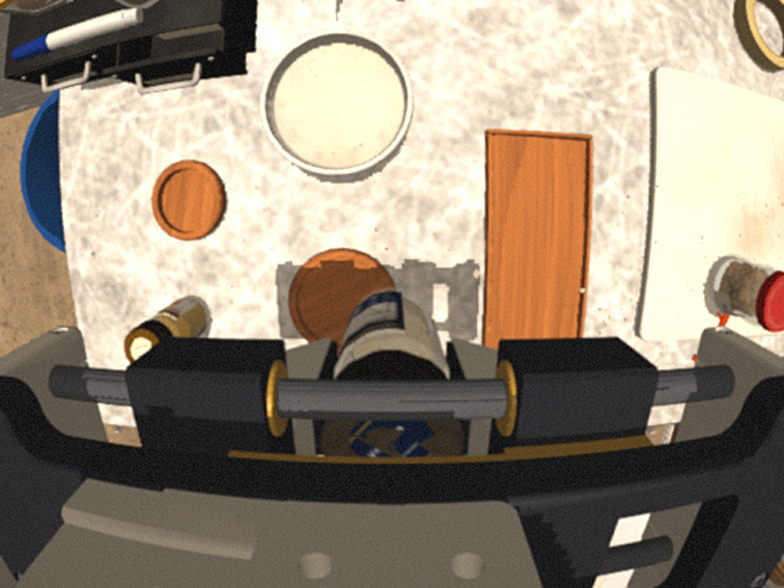

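The wrist view shows the small stand centred at (189,200), the bowl rim at (337,107), tray corners (487,130) and (592,134), and the large stand from x 288 to 397 with its top at 248. Joint 7 is at -2.22, near its limit, so I'll yaw the tool + when going left.

Run:
```python
from h import *
np.set_printoptions(precision=4,suppress=True)
T=lambda X,Y,z: wz('w2',X,Y,z)
print('small',T(189,200,.014),T(152,200,.014),T(226,200,.014),T(189,160,.014),T(189,241,.014))
print('bowl',T(337,107,.057),T(261,107,.057),T(413,107,.057))
print('large',T(343,300,.014),T(288,300,.014),T(397,300,.014),T(343,248,.016))
print('tray',T(487,130,.014),T(592,134,.014))
def cam_ray(n,uv):
    c=get_calibration(n); v=c['R'].T@np.linalg.solve(c['camera_matrix'],[*uv,1]); return -c['R'].T@c['t'], v/np.linalg.norm(v)
def mix(*rays):
    A=np.zeros((3,3)); b=np.zeros(3)
    for C,v in rays:
        M=np.eye(3)-np.outer(v,v); A+=M; b+=M@C
    return np.linalg.solve(A,b)
print('small3',mix(wray('w2',189,200),cam_ray('side',(277.6,176.9)),cam_ray('scene',(159.6,266))))
print('large3',mix(wray('w2',343,300),cam_ray('side',(247.6,190.3)),cam_ray('scene',(227.1,263.3))))
print('bowl3',mix(wray('w2',337,107),cam_ray('side',(301.4,179.3)),cam_ray('scene',(193.8,220.1))))
```

```text
small [0.5375 0.3874] [0.5403 0.4274] [0.5353 0.3502] [0.5743 0.3858] [0.4996 0.3901]
bowl [0.6055 0.2436] [0.609  0.3032] [0.6047 0.1862]
large [0.4427 0.2462] [0.4428 0.2967] [0.4426 0.198 ] [0.4899 0.2447]
tray [0.5932 0.1205] [0.5969 0.0213]
small3 [0.5381 0.3904 0.0096]
large3 [0.4397 0.2462 0.0085]
bowl3 [0.6095 0.2439 0.049 ]
```

Emit:
{"fn": "arm_command", "kwargs": {"deltas": [[[0.57,1.86,0],[0,0,0.04],1],[[0.57,1.86,0],[0,0,0.04],1],[[0.57,1.86,0],[0,0,0.04],1],[[0.57,1.86,0],[0,0,0.04],1],[[0.57,1.86,0],[0,0,0.04],1],[[0.57,1.86,0],[0,0,0.04],1],[[0.57,1.86,0],[0,0,0.04],1],[[0.57,1.86,0],[0,0,0.04],1],[[0.57,1.86,0],[0,0,0.04],1],[[0.57,1.86,0],[0,0,0.04],1],[[0,0,-2],[0,0,0],1],[[0,0,-3],[0,0,0],1],[[0,0,-3],[0,0,0],1],[[0,0,-3],[0,0,0],1],[[0,0,-3],[0,0,0],1],[[0,0,-2],[0,0,0],1],[[0,0,-1],[0,0,0],1],[[0,0,0],[0,0,0],1]]}}

```text
clock: 7.95
tool_pos: [0.5366, 0.3868, 0.0756]
tcp_rot: [[0.922, 0.386, -0.002], [0.386, -0.922, -0.002], [-0.002, 0.001, -1.0]]
contact_force: [0.5, 0.9, -1.1]
gripper_width: 0.442
gripper_force: 20.0
```

Emit:
{"fn": "arm_command", "kwargs": {"deltas": [[[0,0.2,-0.7],[0,0,0],1],[[0,0,-0.5],[0,0,0],1],[[0,0,-0.2],[0,0,0],1],[[0,0,-0.1],[0,0,0],1],[[0,0,-0.1],[0,0,0],1],[[0,0,0],[0,0,0],1],[[0,0,0],[0,0,0],1]]}}

```text
clock: 8.65
tool_pos: [0.5373, 0.3897, 0.0609]
tcp_rot: [[0.922, 0.386, 0.0], [0.386, -0.922, 0.0], [0.0, 0.0, -1.0]]
contact_force: [-0.3, 0.2, -1.7]
gripper_width: 0.439
gripper_force: 20.0
```

Emit:
{"fn": "arm_command", "kwargs": {"deltas": [[[0,0,-0.1],[0,0,0],1],[[0,0,-0.1],[0,0,0],1],[[0,0,0],[0,0,0],1],[[0,0,0],[0,0,0],1]]}}

```text
clock: 9.05
tool_pos: [0.5374, 0.3897, 0.0591]
tcp_rot: [[0.922, 0.386, 0.0], [0.386, -0.922, 0.0], [0.0, 0.0, -1.0]]
contact_force: [-0.2, -0.1, 2.6]
gripper_width: 0.437
gripper_force: 20.0
```

Emit:
{"fn": "arm_command", "kwargs": {"deltas": [[[0,0,0],[0,0,0],0.3],[[0,0,0],[0,0,0],0],[[0,0,0],[0,0,0],0],[[0,0,0],[0,0,0],0],[[0,0,0],[0,0,0],0],[[0,0,1],[0,0,0],0],[[0,0,3],[0,0,0],0],[[0,0,4],[0,0,0],0],[[0,0,4],[0,0,0],0],[[0,0,3],[0,0,0],0],[[0,0,3],[0,0,0],0]]}}

```text
clock: 10.15
tool_pos: [0.5372, 0.3899, 0.2414]
tcp_rot: [[0.922, 0.387, 0.001], [0.387, -0.922, 0.001], [0.002, -0.0, -1.0]]
contact_force: [0.7, -0.3, -0.7]
gripper_width: 1.001
gripper_force: 0.0
```

Emit:
{"fn": "arm_command", "kwargs": {"deltas": [[[-0.37,-2.77,0],[0,0,-0.02],0],[[-0.37,-2.77,0],[0,0,-0.02],0],[[-0.37,-2.77,0],[0,0,-0.02],0],[[-0.37,-2.77,0],[0,0,-0.02],0],[[-0.37,-2.77,0],[0,0,-0.02],0],[[-0.37,-2.77,0],[0,0,-0.02],0],[[-0.37,-2.77,0],[0,0,-0.02],0],[[-0.37,-2.77,0],[0,0,-0.02],0],[[-0.37,-2.77,0],[0,0,-0.02],0],[[-0.37,-2.77,0],[0,0,-0.02],0],[[-0.37,-2.77,0],[0,0,-0.02],0],[[-0.37,-2.77,0],[0,0,-0.02],0],[[-0.37,-2.77,0],[0,0,-0.02],0],[[-0.37,-2.77,0],[0,0,-0.02],0],[[-0.37,-2.77,0],[0,0,-0.02],0],[[-0.37,-2.77,0],[0,0,-0.02],0],[[-0.37,-2.77,0],[0,0,-0.02],0],[[-0.37,-2.77,0],[0,0,-0.02],0],[[-0.37,-2.77,0],[0,0,-0.02],0],[[-0.37,-2.77,0],[0,0,-0.02],0]]}}

```text
clock: 12.15
tool_pos: [0.4632, -0.1652, 0.2396]
tcp_rot: [[1.0, -0.003, 0.001], [-0.003, -1.0, -0.001], [0.001, 0.001, -1.0]]
contact_force: [-0.7, -0.2, -0.2]
gripper_width: 1.001
gripper_force: 0.0
```

Run:
```python
from h import *
im=read_camera('side'); im2=read_camera('scene')
a=cv2.resize(im[130:300,200:360],None,fx=3,fy=3,interpolation=cv2.INTER_CUBIC); b=cv2.resize(im2[170:310,120:240],None,fx=2.5,fy=2.5,interpolation=cv2.INTER_CUBIC)
o=np.zeros((max(a.shape[0],b.shape[0]),a.shape[1]+b.shape[1],3),np.uint8); o[:a.shape[0],:a.shape[1]]=a;o[:b.shape[0],a.shape[1]:]=b
cv2.imwrite('pics/m1.png',o)
```

```text
(no output)
```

View pics/m1.png

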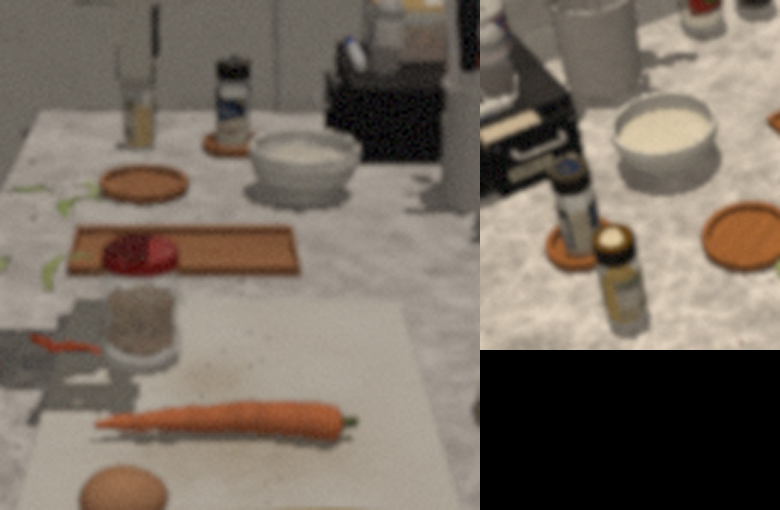

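The spice jar stands upright in the small stand, spice_c is untouched, and the nut jar is under the gripper. Descending.

Emit:
{"fn": "arm_command", "kwargs": {"deltas": [[[0,0,-2],[0,0,0],0],[[0,0,-3],[0,0,0],0],[[0,0,-3],[0,0,0],0],[[0,0,-3],[0,0,0],0],[[0,0,-2],[0,0,0],0],[[0,0,-2],[0,0,0],0],[[0,0,-2],[0,0,0],0],[[0,0,-1],[0,0,0],0],[[0,0,-1],[0,0,0],0],[[0,0,-0.2],[0,0,0],0],[[0,0,0],[0,0,0],0],[[0,0,0],[0,0,0],1],[[0,0,0],[0,0,0],1],[[0,0,0],[0,0,0],1],[[0,0,0],[0,0,0],1],[[0,0,0],[0,0,0],1],[[0,0,0],[0,0,0],1]], "grip_force": 25}}

```text
clock: 13.95
tool_pos: [0.4635, -0.1642, 0.047]
tcp_rot: [[1.0, -0.003, 0.001], [-0.003, -1.0, 0.0], [0.001, -0.0, -1.0]]
contact_force: [-0.3, 1.1, 3.1]
gripper_width: 0.666
gripper_force: 25.0
```

Emit:
{"fn": "arm_command", "kwargs": {"deltas": [[[0,0,1],[0,0,0],1],[[0,0,3],[0,0,0],1],[[0,0,3],[0,0,0],1],[[0,0,3],[0,0,0],1],[[-0.15,2.57,0],[0,0,0.019],1],[[-0.15,2.57,0],[0,0,0.019],1],[[-0.15,2.57,0],[0,0,0.019],1],[[-0.15,2.57,0],[0,0,0.019],1],[[-0.15,2.57,0],[0,0,0.019],1],[[-0.15,2.57,0],[0,0,0.019],1],[[-0.15,2.57,0],[0,0,0.019],1],[[-0.15,2.57,0],[0,0,0.019],1],[[-0.15,2.57,0],[0,0,0.019],1],[[-0.15,2.57,0],[0,0,0.019],1],[[-0.15,2.57,0],[0,0,0.019],1],[[-0.15,2.57,0],[0,0,0.019],1],[[-0.15,2.57,0],[0,0,0.019],1],[[-0.15,2.57,0],[0,0,0.019],1],[[-0.15,2.57,0],[0,0,0.019],1],[[-0.15,2.57,0],[0,0,0.019],1]]}}

```text
clock: 15.95
tool_pos: [0.4389, 0.2472, 0.1469]
tcp_rot: [[0.955, 0.297, -0.0], [0.297, -0.955, -0.001], [-0.0, 0.001, -1.0]]
contact_force: [0.2, -0.1, -1.4]
gripper_width: 0.663
gripper_force: 25.0
```

Emit:
{"fn": "arm_command", "kwargs": {"deltas": [[[0,0,0],[0,0,0],1],[[0,0,-2],[0,0,0],1],[[0,0,-3],[0,0,0],1],[[0,0,-2],[0,0,0],1],[[0,0,-1],[0,0,0],1],[[0,0,0],[0,0,0],1]]}}

```text
clock: 16.55
tool_pos: [0.4383, 0.2456, 0.0657]
tcp_rot: [[0.955, 0.296, -0.003], [0.296, -0.955, -0.002], [-0.003, 0.001, -1.0]]
contact_force: [-0.9, 0.0, -2.1]
gripper_width: 0.665
gripper_force: 25.0
```

Emit:
{"fn": "arm_command", "kwargs": {"deltas": [[[0.2,0.1,-1],[0,0,0],1],[[0,0,-0.8],[0,0,0],1],[[0,0,-0.4],[0,0,0],1],[[0,0,-0.2],[0,0,0],1],[[0,0,-0.15],[0,0,0],1],[[0,0,0],[0,0,0],1],[[0,0,0],[0,0,0],1]]}}

```text
clock: 17.25
tool_pos: [0.4413, 0.2479, 0.0414]
tcp_rot: [[0.955, 0.296, 0.0], [0.296, -0.955, 0.0], [0.0, -0.0, -1.0]]
contact_force: [-0.1, -0.1, -1.7]
gripper_width: 0.666
gripper_force: 25.0
```

Emit:
{"fn": "arm_command", "kwargs": {"deltas": [[[0,0,-0.1],[0,0,0],1],[[0,0,-0.1],[0,0,0],1],[[0,0,-0.1],[0,0,0],1],[[0,0,0],[0,0,0],1]]}}

```text
clock: 17.65
tool_pos: [0.4414, 0.2479, 0.0393]
tcp_rot: [[0.955, 0.296, 0.001], [0.296, -0.955, -0.001], [0.001, 0.001, -1.0]]
contact_force: [-2.9, -2.2, 10.9]
gripper_width: 0.666
gripper_force: 25.0
```

Emit:
{"fn": "arm_command", "kwargs": {"deltas": [[[0,0,0],[0,0,0],0.2],[[0,0,0],[0,0,0],0],[[0,0,0],[0,0,0],0],[[0,0,0],[0,0,0],0],[[0,0,0],[0,0,0],0],[[0,0,1],[0,0,0],0],[[0,0,2],[0,0,0],0],[[0,0,3],[0,0,0],0],[[0,0,4],[0,0,0],0],[[0,0,4],[0,0,0],0],[[0,0,4],[0,0,0],0],[[0,0,2],[0,0,0],0]]}}

```text
clock: 18.85
tool_pos: [0.4422, 0.2491, 0.2424]
tcp_rot: [[0.955, 0.297, 0.005], [0.297, -0.955, 0.002], [0.005, -0.0, -1.0]]
contact_force: [-0.2, -0.5, -0.9]
gripper_width: 0.998
gripper_force: 0.0
```

Emit:
{"fn": "arm_command", "kwargs": {"deltas": [[[0.1,-3.5,0],[0,0,-0.0165],0],[[0.1,-3.5,0],[0,0,-0.0165],0],[[0.1,-3.5,0],[0,0,-0.0165],0],[[0.1,-3.5,0],[0,0,-0.0165],0],[[0.1,-3.5,0],[0,0,-0.0165],0],[[0.1,-3.5,0],[0,0,-0.0165],0],[[0.1,-3.5,0],[0,0,-0.0165],0],[[0.1,-3.5,0],[0,0,-0.0165],0],[[0.1,-3.5,0],[0,0,-0.0165],0],[[0.1,-3.5,0],[0,0,-0.0165],0],[[0.1,-3.5,0],[0,0,-0.0165],0],[[0.1,-3.5,0],[0,0,-0.0165],0],[[0.1,-3.5,0],[0,0,-0.0165],0],[[0.1,-3.5,0],[0,0,-0.0165],0],[[0.1,-3.5,0],[0,0,-0.0165],0],[[0.1,-3.5,0],[0,0,-0.0165],0],[[0.1,-3.5,0],[0,0,-0.0165],0],[[0.1,-3.5,0],[0,0,-0.0165],0],[[0,0,0],[0,0,0],0]]}}

```text
clock: 20.75
tool_pos: [0.4574, -0.388, 0.2384]
tcp_rot: [[1.0, -0.003, -0.0], [-0.003, -1.0, -0.002], [-0.0, 0.002, -1.0]]
contact_force: [-0.3, -0.9, -0.8]
gripper_width: 0.998
gripper_force: 0.0
```

Run:
```python
from h import *
wsave('w3')
im=read_camera('side'); cv2.imwrite('pics/s3.png',cv2.resize(im[130:290,200:400],None,fx=3.5,fy=3.5,interpolation=cv2.INTER_CUBIC))
print(get_obs()['tool_pos'])
```

```text
[ 0.45885952 -0.3824761   0.23831806]
```

View pics/w3.png

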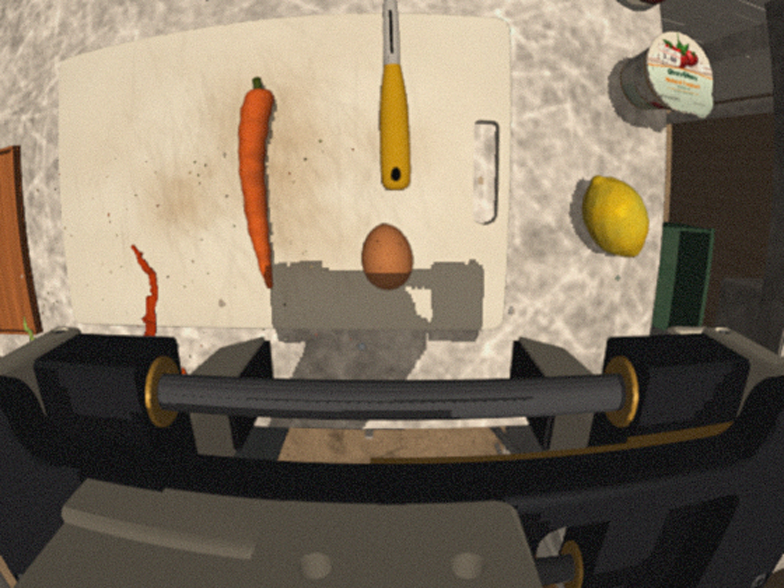

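View pics/s3.png

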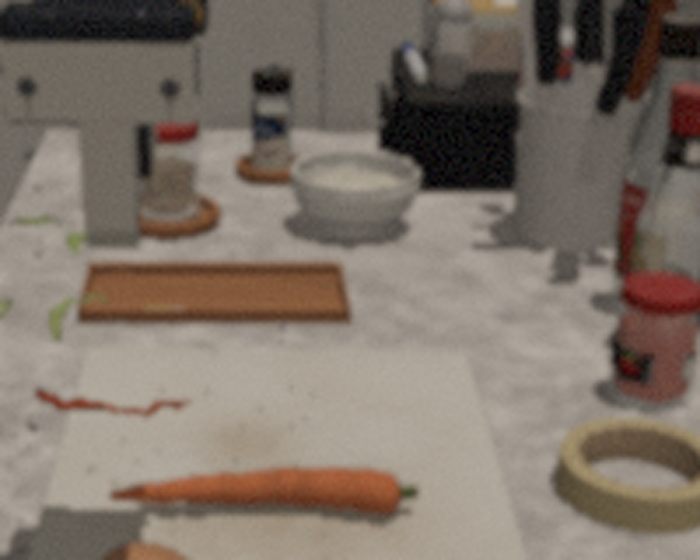

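Both jars stand in their places. The wrist view shows the egg centre at (387,257), the peeler handle end at (397,188) and the handle axis through (393,70).

Run:
```python
from h import *
np.set_printoptions(precision=4,suppress=True)
print('egg',wz('w3',387,257,.035)); 
for p in ((361,257),(413,257),(387,223),(387,290)): print(wz('w3',*p,.035))
print('pe',wz('w3',397,188,.023),wz('w3',382,150,.023),wz('w3',410,150,.023),wz('w3',393,68,.025))
def cam_ray(n,uv):
    c=get_calibration(n); v=c['R'].T@np.linalg.solve(c['camera_matrix'],[*uv,1]); return -c['R'].T@c['t'], v/np.linalg.norm(v)
A=np.zeros((3,3)); b=np.zeros(3)
for C,v in (wray('w3',387,257),cam_ray('side',(240.8,296.4)),cam_ray('scene',(381.4,173.2))):
    M=np.eye(3)-np.outer(v,v); A+=M; b+=M@C
print(np.linalg.solve(A,b)); o=get_obs(); print(o['tool_pos'],o['dq'])
```

```text
egg [ 0.4642 -0.3846]
[ 0.4644 -0.3637]
[ 0.4642 -0.4056]
[ 0.4917 -0.3848]
[ 0.4369 -0.3845]
pe [ 0.5193 -0.393 ] [ 0.5506 -0.381 ] [ 0.5505 -0.4036] [ 0.619  -0.3901]
[ 0.4634 -0.3853  0.0339]
[ 0.4589 -0.3825  0.2383] [-0.0231 -0.0187 -0.0319  0.0268 -0.0071 -0.0013 -0.0022]
```

Emit:
{"fn": "arm_command", "kwargs": {"deltas": [[[0.5,-0.25,0],[0,0,0],0],[[0,0,-2],[0,0,0],0],[[0,0,-3],[0,0,0],0],[[0,0,-4],[0,0,0],0],[[0,0,-4],[0,0,0],0],[[0,0,-3],[0,0,0],0],[[0,0,-2],[0,0,0],0],[[0,0,-1],[0,0,0],0],[[0,0,0],[0,0,0],0],[[0,0,0],[0,0,0],0]], "grip_force": 7}}

```text
clock: 21.85
tool_pos: [0.4653, -0.3845, 0.0493]
tcp_rot: [[1.0, 0.005, 0.001], [0.005, -1.0, -0.001], [0.001, 0.001, -1.0]]
contact_force: [-0.0, -0.0, 0.6]
gripper_width: 0.998
gripper_force: 0.0
```

Emit:
{"fn": "arm_command", "kwargs": {"deltas": [[[-0.1,0,-1.5],[0,0,0],0],[[0,0,-1],[0,0,0],0],[[0,0,-0.5],[0,0,0],0],[[0,0,-0.2],[0,0,0],0],[[0,0,0],[0,0,0],0],[[0,0,0],[0,0,0],0.3],[[0,0,0],[0,0,0],0.4],[[0,0,0],[0,0,0],0.45],[[0,0,0],[0,0,0],0.5],[[0,0,0],[0,0,0],0.55],[[0,0,0],[0,0,0],0.6],[[0,0,0],[0,0,0],1],[[0,0,0],[0,0,0],1],[[0,0,0],[0,0,0],1]]}}

```text
clock: 23.25
tool_pos: [0.4632, -0.3847, 0.0163]
tcp_rot: [[1.0, 0.004, 0.0], [0.004, -1.0, -0.0], [0.0, 0.0, -1.0]]
contact_force: [0.4, -0.3, 0.9]
gripper_width: 0.44
gripper_force: 7.0
```

Emit:
{"fn": "arm_command", "kwargs": {"deltas": [[[0,0,0.3],[0,0,0],1],[[0,0,0.7],[0,0,0],1],[[0,0,1],[0,0,0],1],[[0,0,0],[0,0,0],1]], "grip_force": 10}}

```text
clock: 23.65
tool_pos: [0.4645, -0.3855, 0.0382]
tcp_rot: [[1.0, 0.004, 0.003], [0.004, -1.0, -0.002], [0.003, 0.002, -1.0]]
contact_force: [0.1, 0.6, -0.7]
gripper_width: 0.44
gripper_force: 10.0
```

Run:
```python
from h import *
im=read_camera('side'); cv2.imwrite('pics/s4.png',cv2.resize(im[210:350,180:380],None,fx=3,fy=3,interpolation=cv2.INTER_CUBIC))
```

```text
(no output)
```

View pics/s4.png

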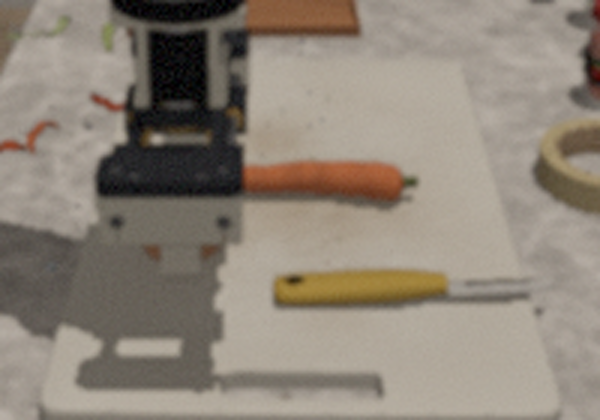

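The egg is held and lifted clear. Carrying it up and over to the bowl.

Emit:
{"fn": "arm_command", "kwargs": {"deltas": [[[0,0,1.5],[0,0,0],1],[[0,0,3],[0,0,0],1],[[0,0,4],[0,0,0],1],[[0,0,4],[0,0,0],1],[[0,0.5,2],[0,0,0],1],[[0.3,1.5,1],[0,0,0],1],[[0.6,2.8,0],[0,0,0.01],1],[[0.6,2.8,0],[0,0,0.01],1],[[0.6,2.8,0],[0,0,0.01],1],[[0.6,2.8,0],[0,0,0.01],1],[[0.6,2.8,0],[0,0,0.01],1],[[0.6,2.8,0],[0,0,0.01],1],[[0.6,2.8,0],[0,0,0.01],1],[[0.6,2.8,0],[0,0,0.01],1],[[0.6,2.8,0],[0,0,0.01],1],[[0.6,2.8,0],[0,0,0.01],1],[[0.6,2.8,0],[0,0,0],1],[[0.6,2.8,0],[0,0,0],1],[[0.6,2.8,0],[0,0,0],1],[[0.6,2.8,0],[0,0,0],1]]}}

```text
clock: 25.7
tool_pos: [0.5489, 0.0295, 0.1906]
tcp_rot: [[0.995, 0.105, -0.002], [0.105, -0.995, 0.0], [-0.002, -0.0, -1.0]]
contact_force: [0.2, -0.2, -0.3]
gripper_width: 0.442
gripper_force: 10.0
```

Emit:
{"fn": "arm_command", "kwargs": {"deltas": [[[0.6,2.8,0],[0,0,0],1],[[0.6,2.8,0],[0,0,0],1],[[0.6,2.8,0],[0,0,0],1],[[0.6,2.8,0],[0,0,0],1],[[0.6,2.8,0],[0,0,0],1],[[0.4,2.2,0],[0,0,0],1],[[0.3,1.2,0],[0,0,0],1],[[0,0.5,0],[0,0,0],1],[[0,0,0],[0,0,0],1],[[0,0,0],[0,0,0],1]]}}

```text
clock: 26.7
tool_pos: [0.587, 0.2048, 0.1909]
tcp_rot: [[0.995, 0.102, -0.001], [0.102, -0.995, -0.001], [-0.001, 0.001, -1.0]]
contact_force: [-0.6, 0.7, -0.8]
gripper_width: 0.438
gripper_force: 10.0
```

Emit:
{"fn": "arm_command", "kwargs": {"deltas": [[[0.6,1.3,0],[0,0,0],1],[[0.7,1.4,0],[0,0,0],1],[[0.6,1.25,0],[0,0,0],1],[[0,0,-2],[0,0,0],1],[[0,0,-3],[0,0,0],1],[[0,0,-2.5],[0,0,0],1],[[0,0,-1.5],[0,0,0],1],[[0,0,-1],[0,0,0],1],[[0,0,0],[0,0,0],1],[[0,0,0],[0,0,0],1]]}}

```text
clock: 27.7
tool_pos: [0.6069, 0.2463, 0.0921]
tcp_rot: [[0.995, 0.104, 0.001], [0.104, -0.995, 0.001], [0.001, -0.001, -1.0]]
contact_force: [0.6, 0.6, -0.2]
gripper_width: 0.439
gripper_force: 10.0
```

Run:
```python
from h import *
im=read_camera('scene'); a=cv2.resize(im[150:270,140:260],None,fx=4,fy=4,interpolation=cv2.INTER_CUBIC)
im=read_camera('side'); b=cv2.resize(im[130:210,260:340],None,fx=4,fy=4,interpolation=cv2.INTER_CUBIC)
o=np.zeros((480,800,3),np.uint8);o[:,:480]=a;o[:320,480:]=b;cv2.imwrite('pics/m5.png',o)
```

```text
(no output)
```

View pics/m5.png

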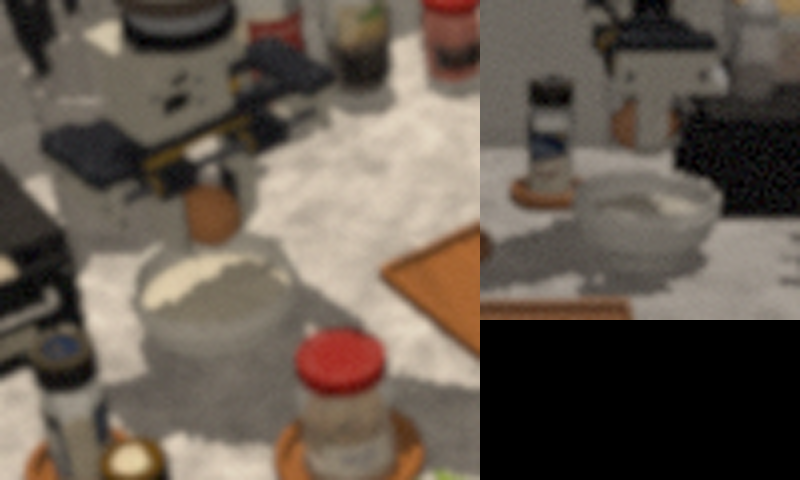

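The egg hangs centred over the bowl, and both jars look right in their stands. Descending by feel.

Emit:
{"fn": "arm_command", "kwargs": {"deltas": [[[0,0,-1.5],[0,0,0],1],[[0,0,-1],[0,0,0],1],[[0,0,-0.8],[0,0,0],1],[[0,0,-0.5],[0,0,0],1],[[0,0,-0.3],[0,0,0],1],[[0,0,0],[0,0,0],1],[[0,0,0],[0,0,0],1]]}}

```text
clock: 28.5
tool_pos: [0.6064, 0.246, 0.0504]
tcp_rot: [[0.995, 0.104, 0.0], [0.104, -0.995, 0.0], [0.0, -0.0, -1.0]]
contact_force: [1.0, 0.1, -0.6]
gripper_width: 0.44
gripper_force: 10.0
```

Emit:
{"fn": "arm_command", "kwargs": {"deltas": [[[0,0,-0.3],[0,0,0],1],[[0,0,-0.3],[0,0,0],1],[[0,0,-0.2],[0,0,0],1],[[0,0,0],[0,0,0],1]]}}

```text
clock: 28.9
tool_pos: [0.6059, 0.2456, 0.0418]
tcp_rot: [[0.995, 0.104, -0.001], [0.104, -0.995, -0.0], [-0.001, 0.0, -1.0]]
contact_force: [1.2, -0.8, -0.6]
gripper_width: 0.444
gripper_force: 10.0
```

Emit:
{"fn": "arm_command", "kwargs": {"deltas": [[[0,0,-0.2],[0,0,0],1],[[0,0,-0.2],[0,0,0],1],[[0,0,0],[0,0,0],1]]}}

```text
clock: 29.2
tool_pos: [0.606, 0.2457, 0.0378]
tcp_rot: [[0.995, 0.104, -0.0], [0.104, -0.995, -0.0], [-0.0, 0.0, -1.0]]
contact_force: [0.4, -0.0, -0.3]
gripper_width: 0.442
gripper_force: 10.0
```

Emit:
{"fn": "arm_command", "kwargs": {"deltas": [[[0,0,-0.2],[0,0,0],1],[[0,0,-0.2],[0,0,0],1],[[0,0,0],[0,0,0],1]]}}

```text
clock: 29.5
tool_pos: [0.6059, 0.2457, 0.0338]
tcp_rot: [[0.995, 0.104, -0.0], [0.104, -0.995, -0.0], [-0.001, 0.0, -1.0]]
contact_force: [-0.4, 0.5, -0.7]
gripper_width: 0.44
gripper_force: 10.0
```

Emit:
{"fn": "arm_command", "kwargs": {"deltas": [[[0,0,-0.2],[0,0,0],1],[[0,0,0],[0,0,0],1],[[0,0,0],[0,0,0],1]]}}

```text
clock: 29.8
tool_pos: [0.6062, 0.2458, 0.0322]
tcp_rot: [[0.995, 0.104, -0.0], [0.104, -0.995, -0.0], [-0.0, 0.0, -1.0]]
contact_force: [0.2, 0.9, -0.2]
gripper_width: 0.438
gripper_force: 10.0
```

Emit:
{"fn": "arm_command", "kwargs": {"deltas": [[[0,0,-0.2],[0,0,0],1],[[0,0,-0.2],[0,0,0],1],[[0,0,0],[0,0,0],1]]}}

```text
clock: 30.1
tool_pos: [0.6059, 0.2456, 0.0278]
tcp_rot: [[0.995, 0.104, -0.001], [0.104, -0.995, -0.0], [-0.001, 0.0, -1.0]]
contact_force: [-0.5, -0.4, -0.9]
gripper_width: 0.443
gripper_force: 10.0
```

Emit:
{"fn": "arm_command", "kwargs": {"deltas": [[[0,0,-0.2],[0,0,0],1],[[0,0,0],[0,0,0],1],[[0,0,0],[0,0,0],1]]}}

```text
clock: 30.4
tool_pos: [0.6061, 0.2458, 0.0262]
tcp_rot: [[0.995, 0.104, -0.0], [0.104, -0.995, -0.0], [-0.0, 0.0, -1.0]]
contact_force: [0.1, -0.1, -0.3]
gripper_width: 0.442
gripper_force: 10.0
```

Emit:
{"fn": "arm_command", "kwargs": {"deltas": [[[0,0,-0.2],[0,0,0],1],[[0,0,-0.1],[0,0,0],1],[[0,0,0],[0,0,0],1]]}}

```text
clock: 30.7
tool_pos: [0.606, 0.2457, 0.023]
tcp_rot: [[0.995, 0.104, -0.0], [0.104, -0.995, -0.0], [-0.0, 0.0, -1.0]]
contact_force: [0.4, -0.2, 0.2]
gripper_width: 0.445
gripper_force: 10.0
```

Emit:
{"fn": "arm_command", "kwargs": {"deltas": [[[0,0,-0.2],[0,0,0],1],[[0,0,0],[0,0,0],1],[[0,0,0],[0,0,0],1]]}}

```text
clock: 31.0
tool_pos: [0.6061, 0.2458, 0.0212]
tcp_rot: [[0.995, 0.104, -0.0], [0.104, -0.995, -0.0], [-0.0, 0.0, -1.0]]
contact_force: [0.1, 0.1, -0.6]
gripper_width: 0.44
gripper_force: 10.0
```

Emit:
{"fn": "arm_command", "kwargs": {"deltas": [[[0,0,-0.2],[0,0,0],1],[[0,0,0],[0,0,0],1],[[0,0,0],[0,0,0],1]]}}

```text
clock: 31.3
tool_pos: [0.6061, 0.2457, 0.0191]
tcp_rot: [[0.995, 0.104, -0.0], [0.104, -0.995, -0.0], [-0.0, 0.0, -1.0]]
contact_force: [0.4, 0.5, -0.4]
gripper_width: 0.438
gripper_force: 10.0
```

Emit:
{"fn": "arm_command", "kwargs": {"deltas": [[[0,0,-0.2],[0,0,0],1],[[0,0,0],[0,0,0],1],[[0,0,0],[0,0,0],1]]}}

```text
clock: 31.6
tool_pos: [0.6063, 0.2457, 0.0172]
tcp_rot: [[0.995, 0.104, 0.0], [0.104, -0.995, -0.0], [0.0, 0.0, -1.0]]
contact_force: [0.7, 0.8, -0.7]
gripper_width: 0.448
gripper_force: 10.2
```

Emit:
{"fn": "arm_command", "kwargs": {"deltas": [[[0,0,0],[0,0,0],0.53],[[0,0,0],[0,0,0],0.49],[[0,0,0],[0,0,0],0.47],[[0,0,0],[0,0,0],0.47],[[0,0,0],[0,0,0],0.47]], "grip_force": 4}}

```text
clock: 32.1
tool_pos: [0.6064, 0.2454, 0.0173]
tcp_rot: [[0.995, 0.103, 0.0], [0.103, -0.995, -0.0], [0.0, 0.0, -1.0]]
contact_force: [0.8, -1.7, -0.4]
gripper_width: 0.467
gripper_force: 3.5
```

Emit:
{"fn": "arm_command", "kwargs": {"deltas": [[[0,-0.1,0.2],[0,0,0],0.47],[[0,0,0.2],[0,0,0],0.47],[[0,0,0.2],[0,0,0],0.47],[[0,0,0],[0,0,0],0.47],[[0,0,0],[0,0,0],0.47]]}}

```text
clock: 32.6
tool_pos: [0.606, 0.2452, 0.0234]
tcp_rot: [[0.995, 0.104, -0.0], [0.104, -0.995, 0.0], [-0.0, -0.0, -1.0]]
contact_force: [0.8, -0.2, 0.6]
gripper_width: 0.528
gripper_force: 0.5
```

Run:
```python
from h import *
c=get_calibration('wrist'); im=read_camera('wrist'); a=cv2.resize(im[170:400,140:420],None,fx=1.7,fy=1.7,interpolation=cv2.INTER_CUBIC)
im=read_camera('scene'); b=cv2.resize(im[170:250,165:245],None,fx=3.9,fy=3.9,interpolation=cv2.INTER_CUBIC)
o=np.zeros((400,800,3),np.uint8);o[:391,:476]=a;o[:312,480:792]=b;cv2.imwrite('pics/m6.png',cv2.convertScaleAbs(o,alpha=1.5,beta=20))
```

```text
(no output)
```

View pics/m6.png

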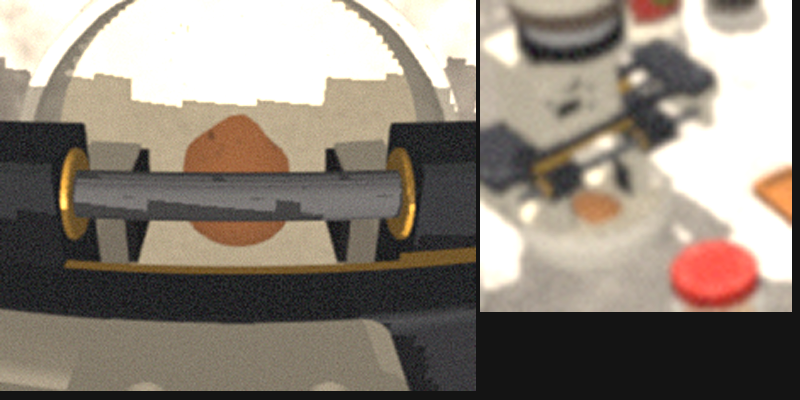

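The egg lies free at the bowl's centre between the opened fingers. That was my last picture, so I'll check numerically from here on. Retreating to the peeler.

Emit:
{"fn": "arm_command", "kwargs": {"deltas": [[[0,0,0.3],[0,0,0],0.44],[[0,0,0.4],[0,0,0],0.4],[[0,0,0.6],[0,0,0],0.36],[[0,0,1],[0,0,0],0.3],[[0,0,1.5],[0,0,0],0.3],[[0,0,2.5],[0,0,0],0.2],[[0,0,4],[0,0,0],0],[[0,0,4],[0,0,0],0],[[0,0,3],[0,0,0],0],[[0,0,1],[0,0,0],0]]}}

```text
clock: 33.7
tool_pos: [0.6082, 0.2462, 0.212]
tcp_rot: [[0.995, 0.104, 0.007], [0.104, -0.995, 0.003], [0.008, -0.002, -1.0]]
contact_force: [0.4, -0.3, 0.1]
gripper_width: 0.997
gripper_force: 0.0
```

Run:
```python
from h import *
np.set_printoptions(precision=4,suppress=True)
c=get_calibration('wrist'); o=get_obs(); im=read_camera('wrist'); np.savez('pics/w7.npz',im=im,**c)
h=cv2.cvtColor(im,cv2.COLOR_BGR2HSV); m=cv2.inRange(h,(4,90,60),(20,255,255))
n,l,s,ce=cv2.connectedComponentsWithStats(m)
for i in range(1,n):
    if s[i,4]>150: X,Y=(ce[i]+.5)*1.4-.5; print(s[i],ce[i],wz('w7',X,Y,.03))
print(o['tool_pos'])
# peeler: yellow segmentation in w3, axis at z~.023
im=np.load('pics/w3.npz')['im']; h=cv2.cvtColor(im,cv2.COLOR_BGR2HSV); m=cv2.inRange(h,(18,120,60),(32,255,255))
ys,xs=np.nonzero(m[:140,250:310]); xs=xs+250
p=np.array([wz('w3',(x+.5)*1.4-.5,(y+.5)*1.4-.5,.023) for x,y in zip(xs,ys)])
print(p.min(0),p.max(0))
for a in np.arange(.52,.62,.015):
    q=p[(p[:,0]>a)&(p[:,0]<a+.015)]; print(a+.0075,q[:,1].min(),q[:,1].max())
```

```text
[   0    0   80  255 9501] [ 26.2294 113.4042] [0.6862 0.5855]
[511  41  31  25 246] [525.0163  52.1748] [ 0.8325 -0.0472]
[528  65  32  40 582] [547.6753  81.9244] [ 0.805 -0.094]
[266 179  30  40 959] [280.2649 199.4891] [0.6029 0.2453]
[ 129  206   57   39 1148] [158.8615 222.4704] [0.5623 0.3807]
[ 378  212   78   56 2542] [414.845  233.9304] [0.5791 0.0843]
[104 255  14  49 240] [108.4708 277.925 ] [0.4788 0.4548]
[444 256  11  48 233] [450.1159 280.0773] [0.5216 0.0164]
[ 228  297  168   34 2633] [290.3521 316.0201] [0.4596 0.2179]
[434 302  87  20 294] [478.2789 311.7551] [ 0.4726 -0.0514]
[0.6082 0.2462 0.212 ]
[ 0.5183 -0.4028] [ 0.6237 -0.379 ]
0.5275 -0.40275165128549095 -0.38005064055492893
0.5425 -0.4027766447824816 -0.3800832504802093
0.5575 -0.4028135241373135 -0.3790311456531012
0.5725 -0.4017430626578264 -0.3791079509307553
0.5875 -0.40175309527100106 -0.3791649665450814
0.6025 -0.399582845156107 -0.3803478649346023
0.6175 -0.3973827997424035 -0.3815256762424261
```

The egg rests in the bowl at (0.603, 0.245). The peeler grip point is (0.565, -0.391).

Emit:
{"fn": "arm_command", "kwargs": {"deltas": [[[-0.24,-3.54,0],[0,0,-0.0035],0],[[-0.24,-3.54,0],[0,0,-0.0035],0],[[-0.24,-3.54,0],[0,0,-0.0035],0],[[-0.24,-3.54,0],[0,0,-0.0035],0],[[-0.24,-3.54,0],[0,0,-0.0035],0],[[-0.24,-3.54,0],[0,0,-0.0035],0],[[-0.24,-3.54,0],[0,0,-0.0035],0],[[-0.24,-3.54,0],[0,0,-0.0035],0],[[-0.24,-3.54,0],[0,0,-0.0035],0],[[-0.24,-3.54,0],[0,0,-0.0035],0],[[-0.24,-3.54,0],[0,0,-0.0035],0],[[-0.24,-3.54,0],[0,0,-0.0035],0],[[-0.24,-3.54,0],[0,0,-0.0035],0],[[-0.24,-3.54,0],[0,0,-0.0035],0],[[-0.24,-3.54,0],[0,0,-0.0035],0],[[-0.24,-3.54,0],[0,0,-0.0035],0],[[-0.24,-3.54,0],[0,0,-0.0035],0],[[-0.24,-3.54,0],[0,0,-0.0035],0],[[0,0,0],[0,0,0],0],[[0,0,0],[0,0,0],0]], "grip_force": 25}}

```text
clock: 35.75
tool_pos: [0.5615, -0.3933, 0.2045]
tcp_rot: [[0.999, 0.038, -0.002], [0.038, -0.999, 0.001], [-0.002, -0.002, -1.0]]
contact_force: [-0.2, 0.9, 0.6]
gripper_width: 1.0
gripper_force: 0.0
```

Emit:
{"fn": "arm_command", "kwargs": {"deltas": [[[0,0,-2],[0,0,0],0],[[0,0,-3],[0,0,0],0],[[0,0,-4],[0,0,0],0],[[0,0,-3],[0,0,0],0],[[0,0,-2],[0,0,0],0],[[0,0,-1],[0,0,0],0],[[0,0,0],[0,0,0],0],[[0,0,0],[0,0,0],0]]}}

```text
clock: 36.55
tool_pos: [0.5639, -0.3918, 0.0572]
tcp_rot: [[0.999, 0.042, 0.001], [0.042, -0.999, -0.0], [0.001, 0.0, -1.0]]
contact_force: [-0.1, -0.5, 0.0]
gripper_width: 1.001
gripper_force: 0.0
```

Emit:
{"fn": "arm_command", "kwargs": {"deltas": [[[0.1,0.1,-1.5],[0,0,0],0],[[0,0,-1.2],[0,0,0],0],[[0,0,-0.8],[0,0,0],0],[[0,0,-0.3],[0,0,0],0],[[0,0,-0.2],[0,0,0],0],[[0,0,0],[0,0,0],0],[[0,0,0],[0,0,0],0.5],[[0,0,0],[0,0,0],0.6],[[0,0,0],[0,0,0],0.7],[[0,0,0],[0,0,0],1],[[0,0,0],[0,0,0],1],[[0,0,0],[0,0,0],1],[[0,0,0],[0,0,0],1],[[0,0,0],[0,0,0],1]]}}

```text
clock: 37.95
tool_pos: [0.564, -0.3914, 0.0162]
tcp_rot: [[0.999, 0.041, 0.0], [0.041, -0.999, 0.0], [0.0, -0.0, -1.0]]
contact_force: [0.8, 0.4, -0.3]
gripper_width: 0.354
gripper_force: 0.0
```

Emit:
{"fn": "arm_command", "kwargs": {"deltas": [[[0,0,0],[0,0,0],1],[[0,0,0],[0,0,0],1],[[0,0,0],[0,0,0],1],[[0,0,0],[0,0,0],1],[[0,0,0],[0,0,0],1]]}}

```text
clock: 38.45
tool_pos: [0.564, -0.3914, 0.0162]
tcp_rot: [[0.999, 0.041, 0.0], [0.041, -0.999, -0.0], [0.0, 0.0, -1.0]]
contact_force: [-0.2, 0.2, 0.6]
gripper_width: 0.247
gripper_force: 25.0
```

Emit:
{"fn": "arm_command", "kwargs": {"deltas": [[[0,0,0.5],[0,0,0],1],[[0,0,1.5],[0,0,0],1],[[0,0,3],[0,0,0],1],[[0,0,3],[0,0,0],1],[[0,0,2],[0,0,0],1],[[0,0,0],[0,0,0],1]]}}

```text
clock: 39.05
tool_pos: [0.5669, -0.3929, 0.1217]
tcp_rot: [[0.999, 0.041, 0.007], [0.041, -0.999, -0.005], [0.007, 0.005, -1.0]]
contact_force: [-0.3, -0.3, -0.5]
gripper_width: 0.247
gripper_force: 25.0
```

Emit:
{"fn": "arm_command", "kwargs": {"deltas": [[[-0.4,1.4,0],[0,0,0],1],[[-0.7,2.8,0],[0,0,-0.003],1],[[-0.7,2.8,0],[0,0,-0.003],1],[[-0.7,2.8,0],[0,0,-0.003],1],[[-0.7,2.8,0],[0,0,-0.003],1],[[-0.7,2.8,0],[0,0,-0.003],1],[[-0.7,2.8,0],[0,0,-0.003],1],[[-0.7,2.8,0],[0,0,-0.003],1],[[-0.7,2.8,0],[0,0,-0.003],1],[[-0.7,2.8,0],[0,0,-0.003],1],[[-0.7,2.8,0],[0,0,-0.003],1],[[-0.7,2.8,0],[0,0,-0.003],1],[[-0.7,2.8,0],[0,0,-0.003],1],[[-0.7,2.8,0],[0,0,-0.003],1],[[-0.7,2.8,0],[0,0,-0.003],1],[[-0.7,2.8,0],[0,0,0],1],[[-0.5,2.8,0],[0,0,0],1],[[0,0,0],[0,0,0],1],[[0,0,0],[0,0,0],1]]}}

```text
clock: 40.95
tool_pos: [0.4496, 0.0709, 0.1162]
tcp_rot: [[1.0, 0.001, -0.0], [0.001, -1.0, -0.0], [-0.0, 0.0, -1.0]]
contact_force: [0.9, -0.8, -0.9]
gripper_width: 0.246
gripper_force: 25.0
```

Run:
```python
from h import *
np.set_printoptions(precision=4,suppress=True)
o=get_obs(); print(o['tool_pos'],o['gripper_width'],o['joints'][6])
# yellow handle in side and scene views: check level & location
for n in ('side','scene'):
    im=read_camera(n); h=cv2.cvtColor(im,cv2.COLOR_BGR2HSV); m=cv2.inRange(h,(20,130,70),(32,255,255))
    k,l,s,ce=cv2.connectedComponentsWithStats(m)
    for i in range(1,k):
        if s[i,4]>15: print(n,s[i],ce[i],atz(n,ce[i],.105))
```

```text
[0.4496 0.0709 0.1162] 0.24629366322440077 -2.0196085177749508
side [232 173  11   4  26] [237.8462 174.2308] [0.4199 0.1143]
side [252 172  16   5  49] [259.     173.6939] [0.4802 0.1219]
side [ 231  363   51   48 1746] [255.7005 386.7812] [ 0.502  -0.6586]
scene [400 144  22  16 254] [410.4331 151.7244] [ 0.4215 -0.4668]
scene [276 199  13  13  93] [281.2581 205.6989] [0.4492 0.054 ]
```

The peeler is held level and where expected. Lowering it into the tray.

Emit:
{"fn": "arm_command", "kwargs": {"deltas": [[[0,0,-2],[0,0,0],1],[[0,0,-3],[0,0,0],1],[[0,0,-2.5],[0,0,0],1],[[0,0,-1.5],[0,0,0],1],[[0,0,-0.7],[0,0,0],1],[[0,0,-0.5],[0,0,0],1],[[0,0,-0.3],[0,0,0],1],[[0,0,0],[0,0,0],1],[[0,0,0],[0,0,0],1]]}}

```text
clock: 41.95
tool_pos: [0.4506, 0.0706, 0.0118]
tcp_rot: [[1.0, -0.001, 0.001], [-0.001, -1.0, 0.0], [0.001, -0.0, -1.0]]
contact_force: [-0.1, 0.4, -0.7]
gripper_width: 0.244
gripper_force: 25.0
```

Emit:
{"fn": "arm_command", "kwargs": {"deltas": [[[0,0,-0.1],[0,0,0],1],[[0,0,-0.1],[0,0,0],1],[[0,0,0],[0,0,0],1],[[0,0,0],[0,0,0],1]]}}

```text
clock: 42.35
tool_pos: [0.45, 0.0706, 0.0093]
tcp_rot: [[1.0, -0.001, 0.0], [-0.001, -1.0, -0.0], [0.0, 0.0, -1.0]]
contact_force: [-0.3, 0.1, -0.3]
gripper_width: 0.246
gripper_force: 25.0
```

Emit:
{"fn": "arm_command", "kwargs": {"deltas": [[[0,0,-0.1],[0,0,0],1],[[0,0,-0.1],[0,0,0],1],[[0,0,0],[0,0,0],1],[[0,0,0],[0,0,0],1]]}}

```text
clock: 42.75
tool_pos: [0.4499, 0.0706, 0.0072]
tcp_rot: [[1.0, -0.001, -0.0], [-0.001, -1.0, -0.0], [-0.0, 0.0, -1.0]]
contact_force: [-0.1, -0.1, -0.4]
gripper_width: 0.244
gripper_force: 25.0
```

Emit:
{"fn": "arm_command", "kwargs": {"deltas": [[[0,0,-0.1],[0,0,0],1],[[0,0,0],[0,0,0],1],[[0,0,0],[0,0,0],1]]}}

```text
clock: 43.05
tool_pos: [0.4501, 0.0706, 0.0063]
tcp_rot: [[1.0, -0.001, 0.0], [-0.001, -1.0, -0.0], [0.0, 0.0, -1.0]]
contact_force: [-0.3, -0.5, 1.9]
gripper_width: 0.246
gripper_force: 25.0
```

Contact at the expected height. I'll open a little (the tray sides limit it), rise, then open fully and look.

Emit:
{"fn": "arm_command", "kwargs": {"deltas": [[[0,0,0],[0,0,0],0.68],[[0,0,0],[0,0,0],0.6],[[0,0,0],[0,0,0],0.6],[[0,0,0.3],[0,0,0],0.6],[[0,0,0.7],[0,0,0],0.6],[[0,0,1.5],[0,0,0],0.6],[[0,0,3],[0,0,0],0.6],[[0,0,4],[0,0,0],0.3],[[0,0,5],[0,0,0],0],[[0,0,5],[0,0,0],0],[[0,0,5],[0,0,0],0],[[-1,-3,2],[0,0,0],0],[[-1,-4,0],[0,0,0],0],[[-1,-4,0],[0,0,0],0],[[-1,-4,0],[0,0,0],0],[[0,-4,0],[0,0,0],0],[[0,-2,0],[0,0,0],0],[[0,0,0],[0,0,0],0],[[0,0,0],[0,0,0],0]]}}

```text
clock: 44.95
tool_pos: [0.4098, -0.1388, 0.2714]
tcp_rot: [[1.0, -0.002, 0.0], [-0.002, -1.0, 0.001], [0.0, -0.001, -1.0]]
contact_force: [-0.9, 0.0, 0.4]
gripper_width: 0.998
gripper_force: 0.0
```

Run:
```python
from h import *
np.set_printoptions(precision=4,suppress=True)
S={n:read_camera(n) for n in ('scene','side')}
def blobs(n,lo,hi,z,amin=20,im=None):
    h=cv2.cvtColor(S[n] if im is None else im,cv2.COLOR_BGR2HSV); m=cv2.inRange(h,lo,hi)
    k,l,s,ce=cv2.connectedComponentsWithStats(m)
    for i in range(1,k):
        p=atz(n,ce[i],z)
        if s[i,4]>amin and .35<p[0]<.75 and -.5<p[1]<.5:
            ys,xs=np.nonzero(l==i); w=np.array([atz(n,(x,y),z) for x,y in zip(xs,ys)])
            d=np.linalg.svd(w-w.mean(0),full_matrices=False)[2][0] if len(w)<4000 else None
            print(n,s[i],w.mean(0),w.min(0),w.max(0),d)
print('yellow');[blobs(n,(20,130,70),(32,255,255),.015) for n in S]
print('red lid');[blobs(n,(170,110,50),(180,255,255),.096) for n in S]
print('carrot');[blobs(n,(4,150,120),(14,255,255),.03) for n in S]
print('carrot before');[blobs(n,(4,150,120),(14,255,255),.03,im=np.load(f'pics/{n}0.npy')) for n in S]
# difference near spice_c
for n,(x0,y0,x1,y1) in dict(scene=(160,275,190,306),side=(238,150,255,182)).items():
    a=S[n][y0:y1,x0:x1].astype(float);b=np.load(f'pics/{n}0.npy')[y0:y1,x0:x1].astype(float)
    print(n,'spiceC shift',cv2.phaseCorrelate(a.mean(2),b.mean(2)))
```

```text
yellow
scene [263 223  26  22 204] [0.4488 0.0729] [0.397  0.0599] [0.5078 0.0866] [-0.9989  0.0463]
side [233 208  35   6 174] [0.4566 0.0611] [0.4083 0.0419] [0.5047 0.081 ] [0.9938 0.1109]
red lid
carrot
scene [328 167  36  22 183] [ 0.5285 -0.2724] [ 0.4425 -0.2902] [ 0.602 -0.257] [-0.9998  0.0188]
scene [340 205  10  15  36] [ 0.3832 -0.138 ] [ 0.3596 -0.1556] [ 0.4219 -0.1176] [-0.8955  0.445 ]
scene [ 236  208   68   46 1053] [0.4618 0.0866] [0.3631 0.0369] [0.5681 0.1321] [-0.9999 -0.0105]
scene [190 221   9   5  33] [0.6202 0.2379] [0.6093 0.2277] [0.6328 0.2461] [-0.9518 -0.3066]
scene [210 254  35  23 231] [0.4057 0.2652] [0.3739 0.2127] [0.462  0.3025] [0.4739 0.8806]
scene [147 263  18  13  90] [0.5094 0.4191] [0.4828 0.3995] [0.5449 0.4313] [-0.9579 -0.2871]
side [233 265  81   9 403] [ 0.5367 -0.2799] [ 0.4413 -0.2967] [ 0.6031 -0.2652] [0.9987 0.0505]
carrot before
scene [328 167  36  22 165] [ 0.529  -0.2732] [ 0.4425 -0.2902] [ 0.602  -0.2483] [-0.9999  0.013 ]
scene [376 169  12   8  65] [ 0.4706 -0.3966] [ 0.4487 -0.4166] [ 0.4911 -0.3785] [-0.8672  0.498 ]
scene [341 206   9  13  29] [ 0.3849 -0.1395] [ 0.363  -0.1543] [ 0.4163 -0.1211] [-0.9087  0.4174]Traceback (most recent call last):
  File "<stdin>", line 16, in <module>
  File "<stdin>", line 10, in blobs
  File "h.py", line 8, in atz
    M=P(n); H=np.c_[M[:,0],M[:,1],M[:,2]*z+M[:,3]]; p=np.linalg.solve(H,[*uv,1]); return p[:2]/p[2]
  File "h.py", line 4, in P
    c=get_calibration(n); return c['camera_matrix']@np.c_[c['R'],c['t']]
ValueError: time passes only in moves, steps and waits
```

Run:
```python
from h import *
for n,(x0,y0,x1,y1),z in (('scene',(200,220,260,280),.096),('side',(225,150,275,200),.096)):
    im=read_camera(n); h=cv2.cvtColor(im,cv2.COLOR_BGR2HSV).astype(int); hh=(h[...,0]+90)%180
    m=np.uint8((abs(hh-90)<5)&(h[...,1]>140)); m[:y0]=0;m[y1:]=0;m[:,:x0]=0;m[:,x1:]=0
    x,y,w,hg=cv2.boundingRect(m); print(n,(x,y,w,hg),atz(n,(x+w/2-.5,y+hg/2-.5),.090))
    X0,Y0,X1,Y1=dict(scene=(160,275,190,306),side=(238,150,255,182))[n]
    a=im[Y0:Y1,X0:X1].mean(2);b=np.load(f'pics/{n}0.npy')[Y0:Y1,X0:X1].mean(2); print('C',cv2.phaseCorrelate(a,b))
```

```text
scene (214, 233, 22, 16) [0.43742871 0.2479153 ]
C ((-0.09413537062992461, -0.13081161598886837), 1.0029635632919116)
side (240, 155, 16, 15) [0.43666554 0.29598477]
C ((-0.5403916252311927, -0.6711653829729194), 0.655833628011878)
```

```bash
python3 -c "
from bench import *
print(close_job())"
```

```text
the job is handed in; nothing more can be done
None
```

The job is handed in, with no verdict returned: spice jar in the small stand, nut jar in the large stand, egg lowered gently into the bowl, peeler flat in the tray, and the carrot and other spice jar left where they were by the last camera checks.

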